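# Set up the field balance and load the flask

### The job

Get the portable field balance ready for reading: first lay the small carton that lies on its closed lid flat on the notebook cover, wholly on it, then raise the stiff display lid to 110 degrees from closed (leaning back 20 degrees past upright) and let go so that it stays there. Then take the stoppered conical flask from among the bottles and glassware and set it gently, upright, in the centre of the balance pan, and leave the other vessels as they stand.

Things in the scene. Friction and masses are not known exactly. Their poses are not given: they have to be found in the camera images.
- field_balance: portable balance in a flat grey case, 150 (x) x 220 (y) x 70 mm high when shut, fixed to the bench. Origin: centre of its underside; its front (keypad, carrying handle) faces its own -x, its lid hinges at its rear (+x) edge, along its y. Deck under the lid at z 46 mm; closed lid's top flat at z 70 mm
- display_lid (a joint): angle of the display lid, rad: 0 shut, grows as its front edge rises, 1.571 upright, 1.920 = 110 degrees, stop at 2.35. Stiff friction hinge (0.75 N m, lid 0.38 kg), stays where it is left
- lid_hinge (a point): middle of the hinge axis, at (71, 0, 56) mm in the balance's frame; the axis runs along the balance's y
- lid_handle (a point): middle of the dark round bar of the carrying handle on the lid's front edge: bar 10 mm thick, 100 mm long along the balance's y, 31 mm clear of the lid's front edge; 182 mm from the hinge axis; when shut at (-111, 0, 63) mm in the balance's frame. Lid panel 146 mm long from the hinge, 220 wide, 14 mm thick above the hinge axis and 8 mm of rim below it
- balance_pan (a point): centre of the top of the round steel pan, 100 mm in diameter, at (12, 0, 52) mm in the balance's frame, under the lid when shut
- strip_carton: small flat yellow carton, 52 (x) x 85 (y) x 16 mm high, origin at the centre of its underside; starts lying on the closed lid
- notebook: closed hard-bound notebook lying flat, 210 (x) x 151 (y) x 15 mm thick, origin at the centre of its underside, fixed
- flask: conical flask, 63 mm in diameter at its foot, 115 mm high, with a stopper in its narrow neck; origin at the centre of its underside, z its axis
- stand_2: fixed obstacle: retort stand behind the glassware, dark base 130 (x) x 200 (y) x 14 mm, 400 mm high; origin under its base. An upright rod at (31, -19) mm in its frame; a clamp 240 to 270 mm up that spans x -25 to 55 and y -60 to 115 mm and holds a thin glass rod, at about (2, 82) mm, from 98 to 390 mm up
- small_beaker: bystander: low beaker, 55 mm across, 70 mm high; origin at the centre of its underside
- plastic_bottle: bystander: plastic bottle, 60 mm across, 141 mm high; origin at the centre of its underside
- dropper_bottle: bystander: slim dropper bottle, 34 mm across, 102 mm high; origin at the centre of its underside
- cylinder: bystander: slim measuring cylinder on a foot 40 mm across, 165 mm high; origin at the centre of its underside
There are look-alikes about, which are no part of the job. Leave any green look-alike of the strip_carton alone. What is shaped like the flask but purple is not meant.

How it is judged:
On the way, in this order (a step that is already met when the one before it is completed fails the run):
1. the carton lies flat on the notebook, released (x of strip_carton in the frame of notebook between -0.08 and 0.08 m and y of strip_carton in the frame of notebook between -0.055 and 0.055 m and z of strip_carton in the frame of notebook below 0.019 m and angle between strip_carton's own z axis and vertical below 0.15 rad and contact force between the fingers and strip_carton below 0.1 N), for 0.2 s.
2. the lid stands at 110 degrees (within 6), let go (value of joint display_lid between 1.815 and 2.025 rad and contact force between each of the arm, the fingers and field_balance below 0.1 N), for 0.3 s.
3. the flask stands on the pan (horizontal distance between flask and balance_pan below 0.02 m and z of flask in the frame of balance_pan between -0.004 and 0.004 m and angle between flask's own z axis and vertical below 0.1 rad), for 0.2 s.
At the end, for the whole second after the job is handed in: the carton lies flat on the notebook, its centre within 80 mm along and 55 mm across the cover's centre; the lid stands by itself at 110 degrees, within 6; the flask stands upright and still on the pan, its axis within 20 mm of the pan's centre (all of step 3 and x of strip_carton in the frame of notebook between -0.08 and 0.08 m and y of strip_carton in the frame of notebook between -0.055 and 0.055 m and z of strip_carton in the frame of notebook between 0.011 and 0.019 m and angle between strip_carton's own z axis and vertical below 0.15 rad and value of joint display_lid between 1.815 and 2.025 rad and linear speed of flask below 0.02 m/s); the robot touches nothing.
It fails at once if another vessel is shifted more than 30 mm or knocked over (distance of any of small_beaker, plastic_bottle, dropper_bottle, cylinder from where it was at the start of the episode above 0.03 m or angle between any of small_beaker, plastic_bottle, dropper_bottle, cylinder's own z axis and vertical above 0.5 rad).
It fails at once if the flask is tipped beyond 40 degrees (angle between flask's own z axis and vertical above 0.7 rad).
It fails at once if the flask is banged on the balance (over 30 N) (contact force between flask and field_balance above 30 N).
It also fails if it takes over 69 s, if anything falls off the work surface, if the arm or the gripper's body presses on something with over 40 N, if the wrist force passes 120 N, or if a joint passes its speed limit or range.

### The arm

A 6-joint arm with a two-finger parallel gripper is mounted at the origin on a cart in front of the work surface, level with it; the furniture and walls round the work are solid. World frame = base frame: x ahead of the robot, y to its left, z up, the work surface at z = 0. Lengths are in m, angles in rad, forces in N, time in s.
With the tool pointing down it reaches from about 0.25 to 0.775 m from the base axis. Payload 4 kg.
Tool frame: the origin (TCP) lies midway between the tips of the shut fingers; the grasp point (between the pads) lies 19 mm behind it (robot.grasp_offset is the distance from the TCP to the grasp point, in m); z points along the fingers, y is the direction in which the jaws open and shut (so a half turn about z gives the same grasp; the last joint's range is limited). The gripper opens to 94 mm and grips with 3 to 60 N. Pads are 16 mm wide; open, the fingers measure 119 mm over their backs; the gripper's body (75 mm by 177 mm) begins 78 mm behind the grasp point.
Start: joints at [-1.323, 0.087, 1.371, -0, 1.684, -0.103], TCP at [0.189, -0.517, 0.206] pointing down, gripper open.
Joint ranges: [-3.1, 3.1], [-0.76, 2.03], [0.27, 2.55], [-1.08, 4.22], [0.17, 2.65], [-2.57, 2.57]. Speed limits (rad/s): [2.79, 2.79, 3.14, 3.14, 3.14, 3.14].

### API

Orientations are given as [roll, pitch, yaw] about the fixed x, y, z axes, in that order (R = Rz(yaw) Ry(pitch) Rx(roll)).
In Python, from bench import status, viewer, order, robot gives the robot as it stands. The module is installed in compiled form; this text tells all that it offers.
- The arm moves only by the tool move_arm, never from a script. Its argument "targets" is a list of rows, each a list of 3 entries, a list of its own where there are three numbers: the shift along the tool's x, y, z in mm, then the turn, a rotation vector about the tool's x, y, z in degrees, then the opening, from -1 (shut) to 1 (fully open). A call has 1 to 20 rows; each row is the pose to reach, as a shift and turn from the pose commanded when the call began, along the tool's axes at that moment; what a row does not reach only later rows make up. A row lasts 1/8 s, in which the tool goes at most 62.5 mm and 10.7 degrees, less where a joint would pass 70% of its speed; a pose out of reach is approached as far as the arm can. A call with a gripper value outside its range is refused whole. The fingers move at their own pace and stop on an object; the grip force is fixed at half the most. Time passes only in rows, so rows that repeat a pose let the fingers close. It gives the time, the measured TCP pose, the force and the opening at its end, in the units of the state.
- status.get_obs(): the state, without advancing time (a new reading comes with each control period).
- viewer.snapshot(name): name is "scene" or "top" or "wrist"; returns the picture (420x560x3 uint8, red, green, blue); there is no depth.
- viewer.camera_model(name): a dict with "K" (3x3 intrinsics, pixels), "xyz" and "attitude" of the camera in the world; the wrist camera has in their place "T_tool_cam" (4x4, takes a point from camera to tool coordinates, whose origin is the TCP and whose axes are the flange's). Camera axes: x right, y up, looking along -z (the intrinsics and any distortion apply to the point x, -y, -z); pixel columns grow to the right and rows downward; lengths in m; the calibration is good to about 2 mm. The wrist camera is an equidistant fisheye: a pixel r from the principal point sees the ray r / f radians off the axis. A picture is of the moment at which its call begins: read the wrist's pose just before it. camera_model takes no time and is no camera call.
- order.close_job(): hands the job in, once; it reports no verdict.
The state is a dict: "time": time; "joint_positions": joint angles; "qvel": joint speeds; "joint_torque": joint torques, N m; "tool_pos": TCP position; "ee_rot": TCP orientation; "wrist_force": force on the tool from outside, world axes, zero at the start; "wrist_torque": the same for the moment, N m; "width": finger opening in m.
Only numpy, scipy, OpenCV 4.12 (cv2) and the standard library are available. Lean on these libraries where they do the work, as an engineer would, in place of code of your own. Each camera call takes 0.05 s, during which the arm holds its last target. There are 200 camera calls.

## Working session

There is one attempt and no reset: what is moved stays moved. The work goes in short steps, Python scripts to look and compute and a tool call to move; the robot and the scene stay as the last step left them, time stands still between calls to the robot, and variables do not carry over. Pictures are saved under pics/ and viewed, about 8 in all and at most 12, crops included, and the job is handed in when it is done.

Besides the shell and the picture viewer there is one more tool, called in YAML: its name, and indented under it one key for each argument. move_arm: Moves the arm, as the interface text tells. Its arguments: {"type":"object","properties":{"targets":{"type":"array"}},"required":["targets"]}

```bash
mkdir -p pics
cat > h.py <<'E'
import numpy as np, cv2
from scipy.spatial.transform import Rotation as R
from bench import status, viewer, order, robot
def snap(n,f):
    o=status.get_obs(); im=viewer.snapshot(n); cv2.imwrite('pics/'+f,im[:,:,::-1]); return o,im
def campose(n,o=None):
    m=viewer.camera_model(n); K=np.array(m['K'])
    if n=='wrist':
        T=np.eye(4);T[:3,:3]=R.from_euler('xyz',o['ee_rot']).as_matrix();T[:3,3]=o['tool_pos'];T=T@np.array(m['T_tool_cam']);return K,T[:3,3],T[:3,:3]
    a=np.array(m['attitude']); A=a if a.shape==(3,3) else R.from_euler('xyz',a).as_matrix() if a.size==3 else R.from_quat(a).as_matrix()
    return K,np.array(m['xyz']),A
def ray(n,uv,o=None):
    K,p,A=campose(n,o); x=(uv[0]-K[0,2])/K[0,0]; y=(uv[1]-K[1,2])/K[1,1]
    if n=='wrist':
        r=np.hypot(x,y); s=np.sin(r)/max(r,1e-9); d=np.array([x*s,-y*s,-np.cos(r)])
    else: d=np.array([x,-y,-1])
    return p,A@d
def onz(n,uv,z,o=None):
    p,d=ray(n,uv,o); return p+d*(z-p[2])/d[2]
def proj(n,P,o=None):
    K,p,A=campose(n,o); c=A.T@(np.array(P)-p); x,y,z=c[0],-c[1],-c[2]
    if n=='wrist':
        r=np.hypot(x,y); t=np.arctan2(r,z); x,y=x/r*t,y/r*t
    else: x,y=x/z,y/z
    return K[0,0]*x+K[0,2],K[1,1]*y+K[1,2]
E
python3 - <<'E'
from h import *
for n in('scene','top','wrist'):
    m=viewer.camera_model(n); print(n,m)
o,a=snap('scene','s0.png');_,b=snap('top','t0.png');print(o,robot.grasp_offset)
E
```

```text
scene {'K': array([[533.42013168,   0.        , 276.11391427],
       [  0.        , 533.42013168, 213.55300872],
       [  0.        ,   0.        ,   1.        ]]), 'xyz': array([-0.24181234,  0.80515363,  0.83267712]), 'attitude': array([ 0.98381418, -0.00853682, -2.3840125 ])}
top {'K': array([[481.10955618,   0.        , 283.27194741],
       [  0.        , 481.10955618, 205.00650139],
       [  0.        ,   0.        ,   1.        ]]), 'xyz': array([ 0.37181215, -0.02878317,  1.38116209]), 'attitude': array([ 0.13246623,  0.00177657, -1.54697835])}
wrist {'K': array([[325.1922621 ,   0.        , 276.35852887],
       [  0.        , 325.1922621 , 207.38069254],
       [  0.        ,   0.        ,   1.        ]]), 'T_tool_cam': array([[-1.01215936e-03,  9.58316806e-01,  2.85705922e-01,
         8.35803365e-02],
       [ 9.99999261e-01,  7.77658034e-04,  9.34232801e-04,
        -3.24142644e-04],
       [ 6.73109488e-04,  2.85706657e-01, -9.58316886e-01,
        -1.79398389e-01],
       [ 0.00000000e+00,  0.00000000e+00,  0.00000000e+00,
         1.00000000e+00]])}
{'time': 0.0, 'joint_positions': array([-1.32310011e+00,  8.79436152e-02,  1.37226333e+00, -3.08338019e-06,
        1.68357822e+00, -1.03095214e-01]), 'qvel': array([-0.0027139 ,  0.00191442, -0.00128191, -0.00025407, -0.00063521,
       -0.00058682]), 'joint_torque': array([ 9.25426830e-04, -3.40178204e+01, -3.02423823e+01,  7.19183427e-02,
        3.28394689e-02, -1.83514771e-04]), 'tool_pos': array([ 0.18886429, -0.51597099,  0.20430579]), 'ee_rot': array([-3.13941147e+00, -2.22588887e-04,  3.50790843e-01]), 'wrist_force': array([ 0.51480592, -0.28442861,  0.35300627]), 'wrist_torque': array([ 0.02808123, -0.0322064 , -0.02735687]), 'width': 0.09419136661224822} 0.0188
```

View pics/s0.png

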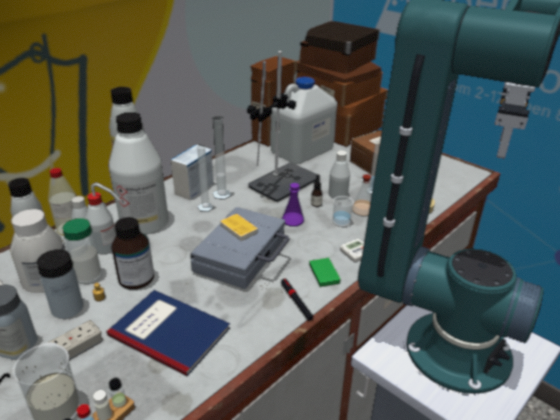

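View pics/t0.png

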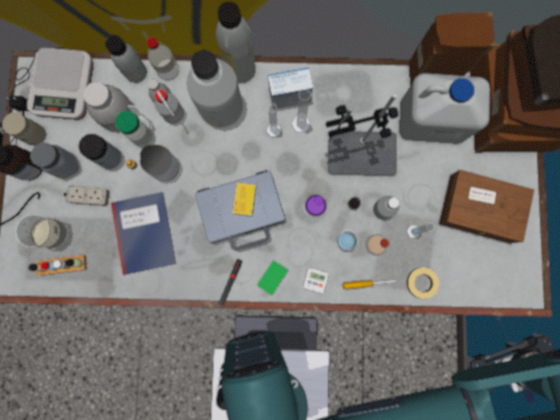

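The scene and top views show these positions (top-view pixels): notebook (145,233), balance (240,207) with the yellow carton at (244,198), and the orange flask with a red stopper at about (378,244). The flask sits between the beaker (347,241), the plastic bottle (388,206) and a cylinder (415,230).

Run:
```python
from h import *
b=cv2.imread('pics/t0.png'); hsv=cv2.cvtColor(b,cv2.COLOR_BGR2HSV)
def rect(lo,hi,roi,z,nm):
    m=cv2.inRange(hsv,np.array(lo),np.array(hi)); k=np.zeros_like(m); x0,y0,x1,y1=roi;k[y0:y1,x0:x1]=m[y0:y1,x0:x1]
    k=cv2.morphologyEx(k,cv2.MORPH_CLOSE,np.ones((5,5)))
    c=max(cv2.findContours(k,0,1)[0],key=cv2.contourArea); 
    P=np.array([onz('top',p[0],z)[:2] for p in c])
    r=cv2.minAreaRect((P*1000).astype(np.float32)); print(nm,r)
rect([20,130,120],[35,255,255],(225,175,265,220),.086,'carton')
rect([105,60,20],[130,255,200],(105,185,180,280),.015,'notebook')
rect([0,100,60],[12,255,255],(365,225,400,260),.11,'stopper')
print(b[200,215],b[225,225],b[228,250])
for c,nm,sc in(((190,165,290,255),'bal',8),((300,180,440,285),'gl',5.7)):
    x0,y0,x1,y1=c; cv2.imwrite(f'pics/{nm}.png',cv2.resize(b[y0:y1,x0:x1],None,fx=sc,fy=sc,interpolation=cv2.INTER_CUBIC)[:600,:800])
p=cv2.imread('pics/bal.png');q=cv2.imread('pics/gl.png')
```

```text
carton ((558.9384765625, 84.72720336914062), (49.438720703125, 81.38462829589844), 84.0644760131836)
notebook ((466.140625, 370.79461669921875), (205.2809295654297, 136.1253204345703), 13.300514221191406)
stopper ((446.96673583984375, -289.76373291015625), (20.21476173400879, 18.886676788330078), 45.55655288696289)
[156 143 138] [170 155 147] [166 152 144]
```

View pics/bal.png

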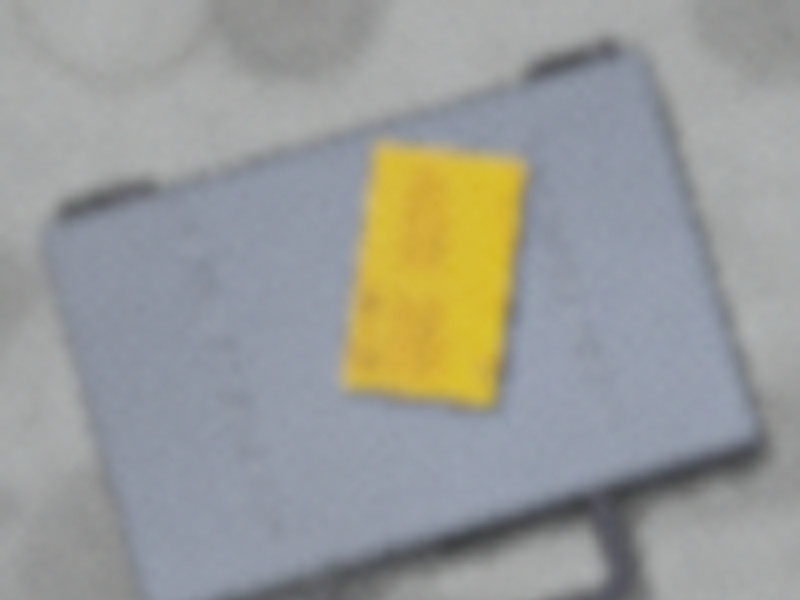

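View pics/gl.png

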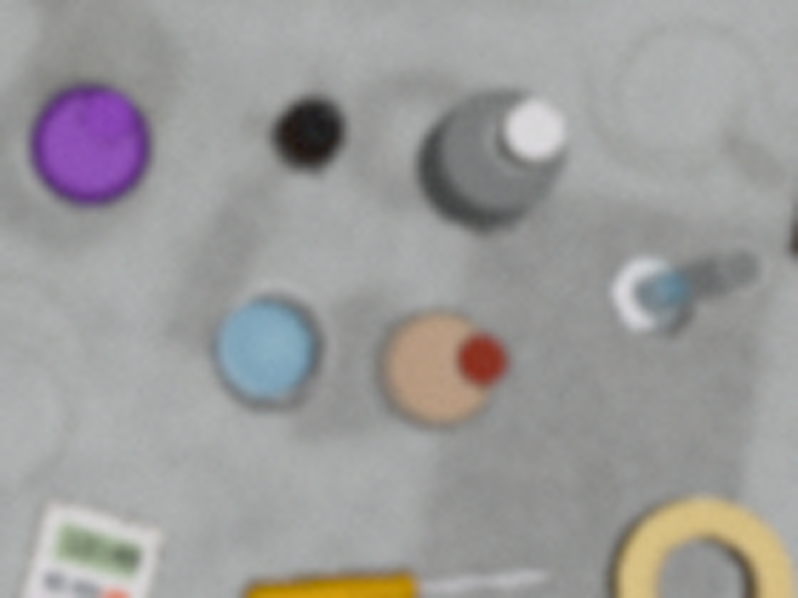

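Run:
```python
from h import *
c=[onz('top',(190+u/8,165+v/8),.07)[:2] for u,v in((47,232),(640,47),(765,445),(150,605))]
c=np.array(c)*1000; print('lid corners',c.round(), [np.linalg.norm(c[i]-c[(i+1)%4]).round() for i in range(4)])
e=c[1]-c[0]; e2=c[2]-c[3]; y=-(e/np.linalg.norm(e)+e2/np.linalg.norm(e2)); print('bal yaw deg',np.degrees(np.arctan2(y[1],y[0]))-90,'centre',c.mean(0))
g=lambda u,v,z:(onz('top',(300+u/5.7,180+v/5.7),z)*1000).round()[:2]
for n,a in dict(flaskdisc0=(440,370,0),flaskdisc15=(440,370,.015),stop=(482,360,.115),beaker=(267,350,.04),plastop=(534,130,.141),plasbase=(480,170,.0),cyl=(650,297,.0),drop=(310,132,.1),purpl=(90,145,.0)).items(): print(n,g(*a))
b=cv2.imread('pics/t0.png'); hsv=cv2.cvtColor(b,cv2.COLOR_BGR2HSV)
m=cv2.inRange(hsv,np.array([100,70,20]),np.array([180,255,220]))|cv2.inRange(hsv,np.array([0,70,20]),np.array([10,255,220]));k=np.zeros_like(m);k[185:280,105:180]=m[185:280,105:180]
k=cv2.morphologyEx(k,cv2.MORPH_CLOSE,np.ones((9,9)))
q=max(cv2.findContours(k,0,1)[0],key=cv2.contourArea);print('note',cv2.minAreaRect(np.array([onz('top',p[0],.015)[:2]*1000 for p in q]).astype(np.float32)))
```

```text
lid corners [[571. 219.]
 [641.  17.]
 [503. -30.]
 [444. 178.]] [np.float64(214.0), np.float64(145.0), np.float64(216.0), np.float64(134.0)]
bal yaw deg 17.494616473393734 centre [539.92450411  96.19616336]
flaskdisc0 [ 447. -294.]
flaskdisc15 [ 446. -291.]
stop [ 446. -291.]
beaker [ 452. -201.]
plastop [ 550. -310.]
plasbase [ 549. -314.]
cyl [ 486. -399.]
drop [ 552. -213.]
purpl [ 557. -116.]
note ((464.8417663574219, 377.1311340332031), (204.37789916992188, 148.1478271484375), 13.39462661743164)
```

```bash
cat >> h.py <<'E'
def to(x,y,z,yaw,tilt=0):
    "shift mm & turn deg from measured pose to world TCP mm, yaw deg (tool down); tilt deg: rotation about tool y after"
    o=status.get_obs(); A=R.from_euler('xyz',o['ee_rot'])
    B=R.from_euler('xyz',[np.pi,0,np.radians(yaw)])*R.from_rotvec([0,np.radians(tilt),0])
    print('shift',A.inv().apply(np.array([x,y,z])-o['tool_pos']*1000).round(1),'turn',np.degrees((A.inv()*B).as_rotvec()).round(1),'now',(o['tool_pos']*1000).round(1),'t',o['time'].__round__(2))
E
python3 -c "
from h import *
to(559,85,150,-6)"
```

```text
shift [ 554.1 -437.1   55.4] turn [-0.1  0.  26.1] now [ 188.9 -516.   204.4] t 0.1
```

move_arm:
  targets:
    - [[554,-437,0],[0,0,26],1]
    - [[554,-437,0],[0,0,26],1]
    - [[554,-437,0],[0,0,26],1]
    - [[554,-437,0],[0,0,26],1]
    - [[554,-437,0],[0,0,26],1]
    - [[554,-437,0],[0,0,26],1]
    - [[554,-437,0],[0,0,26],1]
    - [[554,-437,0],[0,0,26],1]
    - [[554,-437,0],[0,0,26],1]
    - [[554,-437,0],[0,0,26],1]
    - [[554,-437,0],[0,0,26],1]
    - [[554,-437,0],[0,0,26],1]
    - [[554,-437,0],[0,0,26],1]
    - [[554,-437,55],[0,0,26],1]
    - [[554,-437,55],[0,0,26],1]
    - [[554,-437,55],[0,0,26],1]

```text
time: 2.1
tool_pos: [0.5595, 0.0829, 0.1523]
ee_rot: [3.141, -0.002, -0.105]
wrist_force: [0.2, 0.2, 0.6]
width: 0.0941
```

Run:
```python
from h import *
to(559,85,74,-6)
o,im=snap('wrist','w1.png'); print(o['tool_pos'],np.degrees(o['ee_rot']))
b=cv2.cvtColor(im,cv2.COLOR_RGB2HSV); m=cv2.inRange(b,np.array([20,130,100]),np.array([35,255,255]))
c=max(cv2.findContours(m,0,1)[0],key=cv2.contourArea); print(cv2.minAreaRect(np.array([onz('wrist',p[0],.086,o)[:2]*1000 for p in c]).astype(np.float32)))
```

```text
shift [-0.9 -2.  78.3] turn [ 0.  -0.1 -0. ] now [559.5  82.9 152.3] t 2.1
[0.55952182 0.08291272 0.15227356] [ 1.79992733e+02 -1.15455423e-01 -6.00997119e+00]
((560.5335083007812, 83.33048248291016), (51.07070541381836, 83.00633239746094), 84.11637878417969)
```

View pics/w1.png

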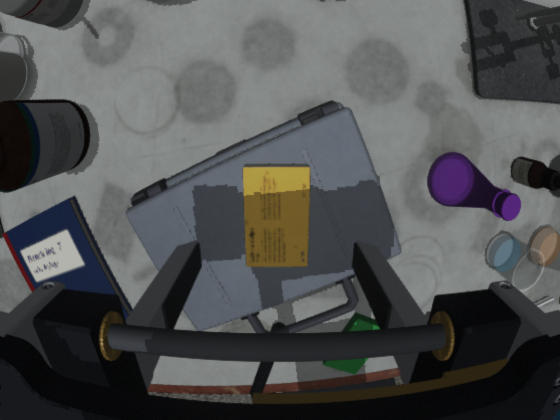

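Wrist view: the carton is centred between the fingers at (277,215). The lid corners are at (129,210), (345,107), (398,247) and (197,330).

move_arm:
  targets:
    - [[1,-0.5,50],[0,0,0],1]
    - [[1,-0.5,70],[0,0,0],1]
    - [[1,-0.5,78],[0,0,0],1]
    - [[1,-0.5,78],[0,0,0],1]
    - [[1,-0.5,78],[0,0,0],-0.2]
    - [[1,-0.5,78],[0,0,0],-0.2]
    - [[1,-0.5,78],[0,0,0],-0.2]
    - [[1,-0.5,78],[0,0,0],-0.2]
    - [[1,-0.5,78],[0,0,0],-0.2]
    - [[1,-0.5,78],[0,0,0],-0.2]

```text
time: 3.4
tool_pos: [0.5601, 0.0845, 0.0725]
ee_rot: [3.141, -0.0, -0.103]
wrist_force: [-0.5, -0.8, 0.8]
width: 0.0519
```

Run:
```python
from h import *
o=dict(tool_pos=np.array([.55952,.08291,.15227]),ee_rot=np.radians([179.993,-.1155,-6.01]))
c=np.array([onz('wrist',p,.07,o)[:2]*1000 for p in((129,210),(345,107),(398,247),(197,330))])
print(c.round(),[np.linalg.norm(c[i]-c[(i+1)%4]).round() for i in range(4)],c.mean(0))
for a,b in((1,0),(2,3)): d=c[b]-c[a];print(np.degrees(np.arctan2(d[1],d[0]))-90)
for a,b in((2,1),(3,0)): d=c[b]-c[a];print(np.degrees(np.arctan2(d[1],d[0])))
to(465,377,120,13.4)
```

```text
[[577. 216.]
 [643.  19.]
 [515. -25.]
 [443. 178.]] [np.float64(208.0), np.float64(135.0), np.float64(215.0), np.float64(139.0)] [544.58306427  96.93519054]
18.62212342455038
19.63318688856053
18.86711255187245
15.999483959175082
shift [-124.7 -281.1  -47.5] turn [  0.    0.  -19.3] now [560.1  84.5  72.5] t 3.4
```

move_arm:
  targets:
    - [[0,0,-50],[0,0,0],-0.2]
    - [[0,0,-60],[0,0,0],-0.2]
    - [[-40,-60,-60],[0,0,0],-0.2]
    - [[-125,-281,-60],[0,0,-19.3],-0.2]
    - [[-125,-281,-60],[0,0,-19.3],-0.2]
    - [[-125,-281,-60],[0,0,-19.3],-0.2]
    - [[-125,-281,-60],[0,0,-19.3],-0.2]
    - [[-125,-281,-60],[0,0,-19.3],-0.2]
    - [[-125,-281,-60],[0,0,-19.3],-0.2]
    - [[-125,-281,-60],[0,0,-19.3],-0.2]
    - [[-125,-281,-20],[0,0,-19.3],-0.2]
    - [[-125,-281,20],[0,0,-19.3],-0.2]
    - [[-125,-281,40],[0,0,-19.3],-0.2]
    - [[-125,-281,40],[0,0,-19.3],-0.2]

```text
time: 5.15
tool_pos: [0.4639, 0.3746, 0.0302]
ee_rot: [3.14, 0.005, 0.232]
wrist_force: [-1.1, -0.1, 0.0]
width: 0.052
```

```bash
python3 -c "
from h import *
to(465,377,18.5,13.4); snap('scene','s1.png')"
```

```text
shift [ 1.7 -2.1 11.7] turn [ 0.1  0.3 -0.1] now [463.9 374.6  30.2] t 5.15
```

move_arm:
  targets:
    - [[2,-2,8],[0,0.3,0],-0.2]
    - [[2,-2,12],[0,0.3,0],-0.2]
    - [[2,-2,12.5],[0,0.3,0],-0.2]
    - [[2,-2,12.5],[0,0.3,0],0.6]
    - [[2,-2,12.5],[0,0.3,0],0.6]
    - [[2,-2,12.5],[0,0.3,0],0.6]
    - [[2,-2,12.5],[0,0.3,0],0.6]
    - [[2,-2,-30],[0,0.3,0],0.6]
    - [[2,-2,-90],[0,0.3,0],0.6]
    - [[2,-2,-130],[0,0.3,0],0]
    - [[2,-2,-140],[0,0.3,0],-0.4]

```text
time: 6.58
tool_pos: [0.4676, 0.3804, 0.1764]
ee_rot: [-3.139, -0.012, 0.234]
wrist_force: [0.1, 0.1, -0.3]
width: 0.0589
```

Run:
```python
from h import *
o,im=snap('wrist','w2.png'); print(o['tool_pos'],o['width'])
b=cv2.cvtColor(im,cv2.COLOR_RGB2HSV); m=cv2.inRange(b,np.array([20,130,100]),np.array([35,255,255]))
c=max(cv2.findContours(m,0,1)[0],key=cv2.contourArea); print(cv2.minAreaRect(np.array([onz('wrist',p[0],.031,o)[:2]*1000 for p in c]).astype(np.float32)))
to(440,60,160,18.5)
```

```text
[0.46762497 0.38040561 0.1764416 ] 0.05893494373463624
((466.61083984375, 379.9532775878906), (82.55728912353516, 51.24700164794922), 13.361223220825195)
shift [-100.8  305.1   13.9] turn [-0.1 -0.6 -5.1] now [467.2 380.1 175.4] t 6.62
```

move_arm:
  targets:
    - [[-101,305,0],[0,0,-95],-0.4]
    - [[-101,305,0],[0,0,-95],-0.4]
    - [[-101,305,0],[0,0,-95],-0.4]
    - [[-101,305,0],[0,0,-95],-0.4]
    - [[-101,305,0],[0,0,-95],-0.4]
    - [[-101,305,0],[0,0,-95],-0.4]
    - [[-101,305,0],[0,0,-95],-0.4]
    - [[-101,305,0],[0,0,-95],-0.4]
    - [[-101,305,0],[0,0,-95],-0.4]
    - [[-101,305,0],[0,0,-95],-0.4]
    - [[-101,305,0],[0,0,-95],-0.4]

```text
time: 8.0
tool_pos: [0.4373, 0.0593, 0.1693]
ee_rot: [3.141, -0.001, 1.891]
wrist_force: [0.1, -0.7, 0.5]
width: 0.0281
```

Run:
```python
from h import *
o,im=snap('wrist','w3.png'); print(o['tool_pos'],np.degrees(o['ee_rot']),o['width'],o['joint_positions'])
np.save('o3.npy',o,allow_pickle=True)
```

```text
[0.43732449 0.05926135 0.16929761] [ 1.79958390e+02 -5.29592828e-02  1.08359303e+02] 0.02812160468374898 [ 5.19862326e-03 -1.48777926e-01  1.67178194e+00  1.10516562e-03
  1.61818474e+00 -3.15178743e-01]
```

View pics/w3.png

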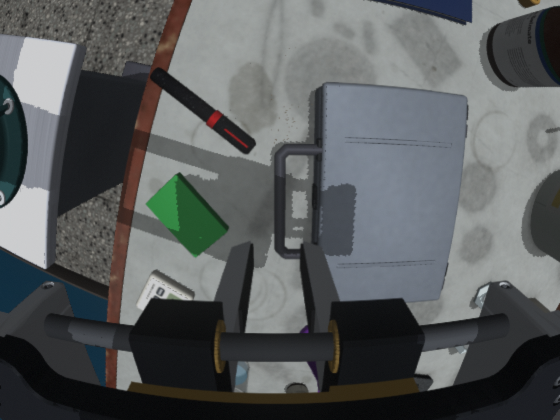

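The handle bar runs from about (280,152) to (281,252). The lid's far edge runs from (466,97) to (443,299).

Run:
```python
from h import *
o=np.load('o3.npy',allow_pickle=True).item()
a=onz('wrist',(280,152),.063,o)*1000;b=onz('wrist',(281,251),.063,o)*1000;d=a-b
print(a,b,np.linalg.norm(d),np.degrees(np.arctan2(d[1],d[0]))-90,(a+b)/2)
for z,p in((.07,(325,83)),(.07,(466,97)),(.07,(443,299))): print(onz('wrist',p,z,o)*1000)
m=(a+b)/2; to(m[0],m[1],59,108.5)
```

```text
[424.61227521 107.66813671  63.        ] [455.52127515  18.20587888  63.        ] 94.65126440877978 19.05991093937918 [440.06677518  62.93700779  63.        ]
[441.48512171 177.51321004  70.        ]
[573.35269337 220.36490373  70.        ]
[647.79799317  17.15215112  70.        ]
shift [  2.6   3.4 110.8] turn [ 0.1 -0.  -0.2] now [437.6  59.3 169.8] t 8.05
```

Run:
```python
from h import *
def tri(a,b):
    p,d=ray('top',a);q,e=ray('scene',b);d/=np.linalg.norm(d);e/=np.linalg.norm(e)
    s=np.linalg.lstsq(np.c_[d,-e],q-p,rcond=None)[0];x,y=p+d*s[0],q+e*s[1];return ((x+y)/2*1000).round(),(np.linalg.norm(x-y)*1000).round()
print('white jug cap',tri((204,64),(130,122)));print('back bottle cap',tri((229,14),(122,95)))
print('jug base',onz('scene',(147,232),0)*1000, 'brown cap',tri((158,160),(130,228)))
print('jug cap onto planes',[onz('top',(204,64),z).round(3) for z in(.2,.25,.3)])
to(440,63,53,109.2)
```

```text
white jug cap (array([847., 170., 295.]), np.float64(5.0))
back bottle cap (array([963., 113., 317.]), np.float64(5.0))
jug base [799.53247121 195.51387803   0.        ] brown cap (array([653., 315., 143.]), np.float64(13.0))
jug cap onto planes [array([0.891, 0.19 , 0.2  ]), array([0.869, 0.181, 0.25 ]), array([0.847, 0.172, 0.3  ])]
shift [  2.7   3.3 116.8] turn [ 0.1 -0.  -0.9] now [437.6  59.3 169.8] t 8.05
```

move_arm:
  targets:
    - [[3,3,60],[0,0,-0.9],-0.4]
    - [[3,3,80],[0,0,-0.9],-0.4]
    - [[3,3,100],[0,0,-0.9],-0.4]
    - [[3,3,117],[0,0,-0.9],-0.4]
    - [[3,3,117],[0,0,-0.9],-0.4]
    - [[3,3,117],[0,0,-0.9],-1]
    - [[3,3,117],[0,0,-0.9],-1]
    - [[3,3,117],[0,0,-0.9],-1]
    - [[3,3,117],[0,0,-0.9],-1]

```text
time: 9.18
tool_pos: [0.4393, 0.0624, 0.0557]
ee_rot: [3.141, 0.001, 1.907]
wrist_force: [-5.5, -2.2, 4.3]
width: 0.0088
```

Run:
```python
from h import *
o=status.get_obs();print(o['tool_pos'],o['width'],o['wrist_force'],np.degrees(o['ee_rot']))
for a in range(8,121,7): r=np.radians(a); print(a,round(182*(1-np.cos(r))+7*np.sin(r)),-round(182*np.sin(r)+7*(np.cos(r)-1)))
```

```text
[0.43934028 0.06235789 0.05566538] 0.008812522394191879 [-5.4842917  -2.24595251  4.31195255] [1.79954853e+02 7.07758305e-02 1.09288258e+02]
8 3 -25
15 8 -47
22 16 -68
29 26 -87
36 39 -106
43 54 -122
50 70 -137
57 89 -149
64 109 -160
71 129 -167
78 151 -172
85 173 -175
92 195 -175
99 217 -172
106 239 -166
113 260 -158
120 279 -147
```

move_arm:
  targets:
    - [[0,1,-12],[0,0,0],-1]
    - [[0,3,-25],[0,0,0],-1]
    - [[0,8,-47],[0,0,0],-1]
    - [[0,16,-68],[0,0,0],-1]
    - [[0,26,-87],[0,0,0],-1]
    - [[0,39,-106],[0,0,0],-1]
    - [[0,54,-122],[0,0,0],-1]
    - [[0,54,-122],[0,0,0],-1]

```text
time: 10.18
tool_pos: [0.4905, 0.0793, 0.1814]
ee_rot: [3.139, 0.004, 1.907]
wrist_force: [-10.3, -5.7, 11.0]
width: 0.009
```

Run:
```python
from h import *
o=status.get_obs();print(o['tool_pos'],o['width'],o['wrist_force'],np.degrees(o['ee_rot']))
viewer; snap('scene','s2.png')
```

```text
[0.49048954 0.07925663 0.18142478] 0.008956116493415215 [-10.32833054  -5.70642515  10.96082286] [179.86233392   0.22079886 109.24240908]
```

View pics/s2.png

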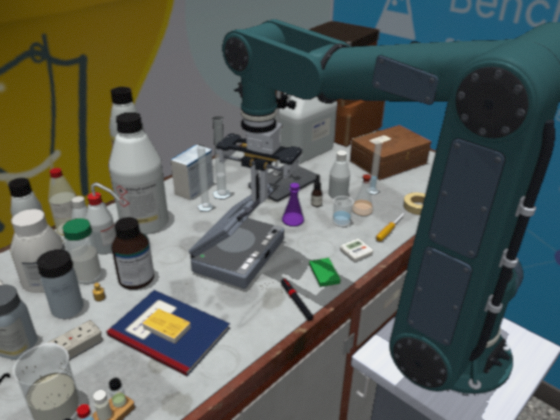

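The carton lies on the notebook, and the lid is at about 43° with the grip holding. Continuing the arc.

move_arm:
  targets:
    - [[0,16,-15],[0,0,0],-1]
    - [[0,35,-27],[0,0,0],-1]
    - [[0,55,-38],[0,0,0],-1]
    - [[0,75,-45],[0,0,0],-1]
    - [[0,97,-50],[0,0,0],-1]
    - [[0,119,-53],[0,0,0],-1]
    - [[0,141,-53],[0,0,0],-1]
    - [[0,163,-50],[0,0,0],-1]
    - [[0,185,-44],[0,0,0],-1]
    - [[0,197,-40],[0,0,0],-1]
    - [[0,197,-40],[0,0,0],-1]
    - [[0,197,-40],[0,0,0],-1]

```text
time: 11.72
tool_pos: [0.6802, 0.1445, 0.2208]
ee_rot: [3.129, 0.005, 1.905]
wrist_force: [4.1, -4.7, -0.4]
width: 0.0088
```

Run:
```python
from h import *
o=status.get_obs();print(o['tool_pos'],o['width'],o['wrist_force'],np.degrees(o['ee_rot']))
p=o['tool_pos']*1000; h=np.array([611.9,122.8]);u=np.array([np.cos(np.radians(19.2)),np.sin(np.radians(19.2))])
x=(p[:2]-h)@u; print('x from hinge',x, 'angle from x', [np.degrees(np.arctan2(p[2]+dz-56,-x))-2.2 for dz in(7,10)])
```

```text
[0.68021138 0.14445001 0.22075083] 0.00877669841442548 [ 4.14509279 -4.74294707 -0.36861625] [179.28807271   0.28113228 109.17178292]
x from hinge 71.63161885478482 angle from x [np.float64(110.43941035639294), np.float64(110.0890753629498)]
```

move_arm:
  targets:
    - [[0,0,0],[0,0,0],-0.5]
    - [[0,0,0],[0,0,0],-0.5]
    - [[0,0,0],[0,0,0],-0.5]
    - [[0,0,-15],[0,0,0],-0.5]
    - [[0,0,-40],[0,0,0],-0.5]
    - [[0,0,-60],[0,0,0],-0.5]
    - [[0,-60,-60],[0,0,0],-0.5]
    - [[0,-120,-60],[0,0,0],-0.5]
    - [[0,-180,-60],[0,0,0],0]
    - [[0,-200,-60],[0,0,0],0]
    - [[0,-200,-60],[0,0,0],0]

```text
time: 13.1
tool_pos: [0.4875, 0.0797, 0.2795]
ee_rot: [3.132, 0.002, 1.907]
wrist_force: [0.4, -0.4, -0.1]
width: 0.0463
```

Run:
```python
from h import *
o,im=snap('wrist','w4.png');print(o['tool_pos'],o['width'],o['wrist_force'])
np.save('o4.npy',o,allow_pickle=True)
_,s=snap('scene','s3.png')
_,t=snap('top','t3.png')
a=cv2.resize(s[160:310,160:340],None,fx=3.3,fy=3.3)[:, :,::-1][:420]
b=cv2.resize(im[:,:],None,fx=.0+1,fy=1)[:,:,::-1]
h=np.zeros((495,800,3),np.uint8); A=cv2.resize(s[170:300,170:300],(400,400),interpolation=2)[:,:,::-1]; B=cv2.resize(t[130:260,180:310],(400,400),interpolation=2)[:,:,::-1]
h[:400,:400]=A;h[:400,400:]=B;cv2.imwrite('pics/lid.png',h[:400])
```

```text
[0.48749372 0.07971596 0.27953185] 0.04627183496432145 [ 0.41300444 -0.39093417 -0.11216576]
```

View pics/lid.png

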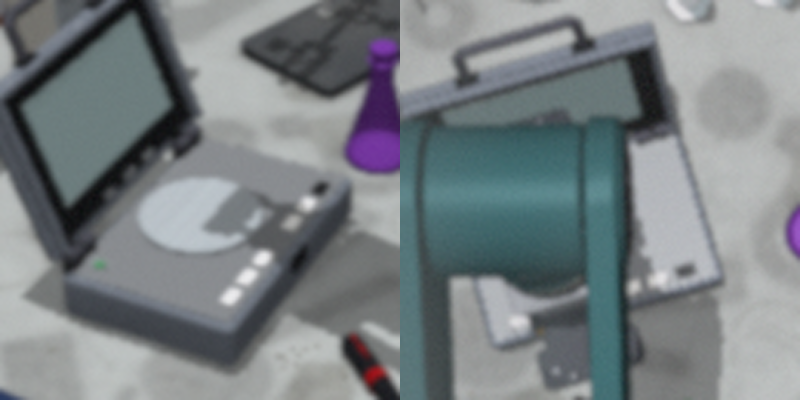

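View pics/w4.png

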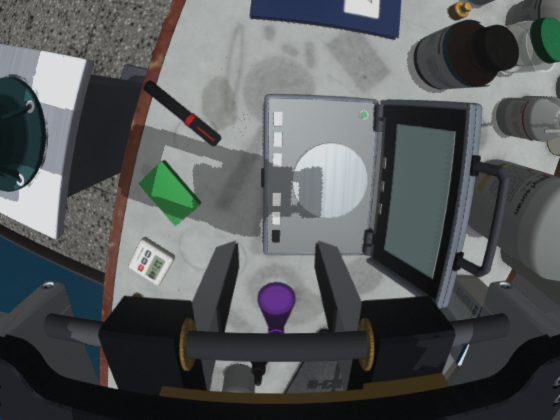

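Run:
```python
from h import *
o=np.load('o4.npy',allow_pickle=True).item()
p,d=ray('top',(180+118.5*.325,130+38*.325));q,e=ray('wrist',(499,219),o);d/=np.linalg.norm(d);e/=np.linalg.norm(e)
s=np.linalg.lstsq(np.c_[d,-e],q-p,rcond=None)[0];x,y=p+d*s[0],q+e*s[1];print('handle',x*1000,y*1000)
h=np.array([611.9,122.8]);u=np.array([np.cos(np.radians(19.2)),np.sin(np.radians(19.2))])
m=(x+y)/2*1000; print(np.degrees(np.arctan2(m[2]-56,-(m[:2]-h)@u))-2.2)
print('expected px 110',[ (a,proj('wrist',[*((h+u*(-182*np.cos(np.radians(a))+7*np.sin(np.radians(a))))/1000),(56+182*np.sin(np.radians(a))+7*np.cos(np.radians(a)))/1000],o)) for a in(104,110,116)])
# pan
im=cv2.imread('pics/w4.png');pts=[onz('wrist',c,.052,o)[:2]*1000 for c in((294,180),(368,180),(331,142),(331,218))];print(np.array(pts).round(),np.mean(pts,0))
print('pan from handle',h+u*(-59), 'other views of pan (scene)',onz('scene',(170+203*.325,170+215*.325),.052)*1000)
to(446,-291,200,30)
```

```text
handle [678.94152245 140.96952128 221.25855673] [681.21589087 149.28055515 223.0771094 ]
111.14801666639207
expected px 110 [(104, (np.float64(484.4690584039492), np.float64(224.6899141773511))), (110, (np.float64(495.34994193338923), np.float64(221.93571418914266))), (116, (np.float64(503.53692945970033), np.float64(218.79705067816084)))]
[[511.  87.]
 [603. 120.]
 [539. 149.]
 [576.  55.]] [557.22962349 102.4356431 ]
pan from handle [556.18179416 103.39686784] other views of pan (scene) [550.37801502 101.46544363  52.        ]
shift [-336.  -163.8   77. ] turn [ 0.3 -0.2 79.3] now [489.   80.1 277.7] t 13.25
```

The lid stands free at about 110–111° and the pan is at (557,102). Going to the flask now.

move_arm:
  targets:
    - [[-336,-164,0],[0,0,108],0.1]
    - [[-336,-164,0],[0,0,108],0.1]
    - [[-336,-164,0],[0,0,108],0.1]
    - [[-336,-164,0],[0,0,108],0.1]
    - [[-336,-164,0],[0,0,108],0.1]
    - [[-336,-164,0],[0,0,108],0.1]
    - [[-336,-164,0],[0,0,108],0.1]
    - [[-336,-164,0],[0,0,108],0.1]
    - [[-336,-164,0],[0,0,108],0.1]
    - [[-336,-164,0],[0,0,108],0.1]
    - [[-336,-164,40],[0,0,108],0.1]
    - [[-336,-164,77],[0,0,108],0.1]
    - [[-336,-164,77],[0,0,108],0.1]

```text
time: 14.88
tool_pos: [0.4439, -0.2904, 0.1954]
ee_rot: [-3.135, 0.001, 0.023]
wrist_force: [-0.5, -0.3, 0.4]
width: 0.0519
```

Run:
```python
from h import *
o,im=snap('wrist','w5.png');print(o['tool_pos'],o['width'],np.degrees(o['ee_rot']))
b=cv2.cvtColor(im,cv2.COLOR_RGB2HSV);m=cv2.inRange(b,np.array([0,120,60]),np.array([10,255,255]))|cv2.inRange(b,np.array([172,120,60]),np.array([180,255,255]))
for c in cv2.findContours(m,0,1)[0]:
    if cv2.contourArea(c)>60:
        (u,v),r=cv2.minEnclosingCircle(c);print((u,v),r,onz('wrist',(u,v),.113,o)*1000)
to(446,-291,86,0)
```

```text
[ 0.44392555 -0.29035759  0.19537158] 0.05190639236395207 [-1.79611150e+02  8.37273894e-02  1.32206240e+00]
(299.0, 312.0) 30.000099182128906 [ 343.9641131  -313.39859665  113.        ]
(463.0, 297.0) 22.0908203125 [ 353.69128697 -491.53025131  113.        ]
(534.0, 288.5) 13.238302230834961 [ 353.76905826 -604.85917065  113.        ]
(85.0, 289.0) 20.396177291870117 [352.3232224  -85.03067417 113.        ]
(33.5, 283.0) 9.708344459533691 [348.94708633  -4.48686636 113.        ]
(279.0, 207.5) 12.500100135803223 [ 449.10431769 -291.37271495  113.        ]
shift [  0.8   0.2 112.2] turn [-0.2 -0.1  1.3] now [ 444.9 -291.2  198.2] t 14.93
```

View pics/w5.png

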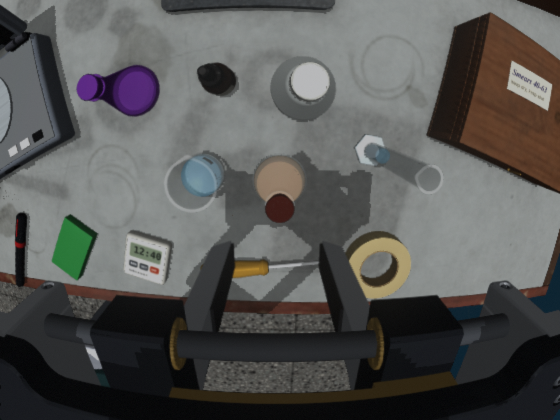

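Stopper at (279,208), i.e. about (448,-291). The fingers are clear of the neighbours. Descending.

move_arm:
  targets:
    - [[3,0,50],[0,0,1],0.1]
    - [[3,0,80],[0,0,1],0.1]
    - [[3,0,100],[0,0,1],0.1]
    - [[3,0,112],[0,0,1],0.1]
    - [[3,0,112],[0,0,1],0.1]
    - [[3,0,112],[0,0,1],0.1]
    - [[3,0,112],[0,0,1],-1]
    - [[3,0,112],[0,0,1],-1]
    - [[3,0,112],[0,0,1],-1]
    - [[3,0,112],[0,0,1],-1]
    - [[3,0,112],[0,0,1],-1]
    - [[3,0,112],[0,0,1],-1]

```text
time: 16.42
tool_pos: [0.4485, -0.2915, 0.088]
ee_rot: [-3.141, -0.006, 0.005]
wrist_force: [-0.4, -0.6, 2.0]
width: 0.0286
```

Run:
```python
from h import *
o=status.get_obs();print(o['tool_pos'],o['width'],o['wrist_force'],np.degrees(o['ee_rot']))
to(557,102.5,200,19.2)
```

```text
[ 0.44854293 -0.29150054  0.08802426] 0.028559764862158648 [-0.36482422 -0.6411536   2.01372977] [-179.97826491   -0.33062605    0.29474756]
shift [ 111.1 -393.5 -111.2] turn [  0.   -0.3 -18.9] now [ 448.5 -291.5   88. ] t 16.43
```

move_arm:
  targets:
    - [[0,0,-10],[0,0,0],-1]
    - [[0,0,-30],[0,0,0],-1]
    - [[0,0,-65],[0,0,0],-1]
    - [[0,0,-100],[0,0,0],-1]
    - [[0,0,-130],[0,0,0],-1]
    - [[4,-15,-130],[0,0,-1],-1]
    - [[13,-45,-130],[0,0,-3],-1]
    - [[24,-85,-130],[0,0,-5],-1]
    - [[36,-128,-130],[0,0,-7],-1]
    - [[48,-171,-130],[0,0,-9],-1]
    - [[60,-214,-130],[0,0,-11],-1]
    - [[72,-257,-130],[0,0,-13],-1]
    - [[84,-300,-130],[0,0,-15],-1]
    - [[96,-340,-130],[0,0,-17],-1]
    - [[105,-372,-130],[0,0,-19],-1]
    - [[110,-388,-130],[0,0,-19],-1]
    - [[111,-393,-130],[0,0,-19],-1]
    - [[111,-393,-130],[0,0,-19],-1]
    - [[111,-393,-130],[0,0,-19],-1]

```text
time: 18.8
tool_pos: [0.5565, 0.1012, 0.2186]
ee_rot: [3.141, -0.005, 0.335]
wrist_force: [0.6, 0.5, -0.0]
width: 0.0283
```

Run:
```python
from h import *
o=status.get_obs();print(o['tool_pos'],o['width'],o['wrist_force'],np.degrees(o['ee_rot']))
to(557,102.5,141,19.2)
_,s=snap('scene','s4.png');_,t=snap('top','t4.png');_,w=snap('wrist','w6.png')
h=np.hstack([cv2.resize(x,(400,300),interpolation=2) for x in(s[130:310,120:360],w[100:310,140:420])])[:,:,::-1];cv2.imwrite('pics/pl.png',h)
```

```text
[0.55648728 0.10117384 0.21862806] 0.028330536866225664 [ 0.60858631  0.50269892 -0.00283965] [179.94172348  -0.28915929  19.20999663]
shift [ 0.5 -1.2 77.6] turn [ 0.1 -0.3  0. ] now [556.5 101.2 218.6] t 18.8
```

View pics/pl.png

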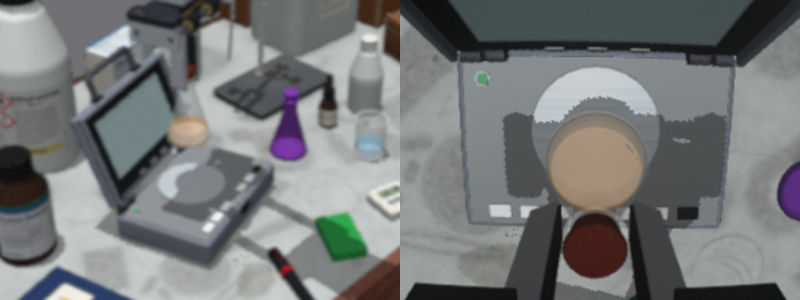

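The flask hangs upright in the grip, centred over the pan, and the lid is clear. Lowering gently.

move_arm:
  targets:
    - [[0.5,-1,25],[0,0,0],-1]
    - [[0.5,-1,50],[0,0,0],-1]
    - [[0.5,-1,65],[0,0,0],-1]
    - [[0.5,-1,71],[0,0,0],-1]
    - [[0.5,-1,74],[0,0,0],-1]
    - [[0.5,-1,76],[0,0,0],-1]
    - [[0.5,-1,77],[0,0,0],-1]
    - [[0.5,-1,77],[0,0,0],-1]

```text
time: 19.95
tool_pos: [0.5573, 0.1035, 0.142]
ee_rot: [3.141, -0.006, 0.337]
wrist_force: [0.2, 0.4, -1.5]
width: 0.0289
```

Run:
```python
from h import *
o=status.get_obs();print(o['tool_pos'],o['width'],o['wrist_force'],np.degrees(o['ee_rot']))
```

```text
[0.55733832 0.10346534 0.14197116] 0.028863274221155748 [ 0.23923809  0.40358648 -1.48036869] [179.95395977  -0.33631331  19.30261574]
```

Not yet in contact (force z −1.5 N). Lowering in 0.5 mm steps.

move_arm:
  targets:
    - [[0,0,0.5],[0,0,0],-1]
    - [[0,0,1],[0,0,0],-1]
    - [[0,0,1.5],[0,0,0],-1]
    - [[0,0,1.5],[0,0,0],-1]

```text
time: 20.45
tool_pos: [0.5571, 0.1034, 0.1401]
ee_rot: [3.141, -0.005, 0.337]
wrist_force: [-0.1, 0.6, -0.3]
width: 0.0287
```

move_arm:
  targets:
    - [[0,0,0.5],[0,0,0],-1]
    - [[0,0,1],[0,0,0],-1]
    - [[0,0,1],[0,0,0],-1]

```text
time: 20.82
tool_pos: [0.5575, 0.1034, 0.14]
ee_rot: [3.14, -0.007, 0.337]
wrist_force: [-0.8, -1.1, 3.9]
width: 0.0287
```

Contact (+3.9 N, z no longer falling). Releasing and rising.

move_arm:
  targets:
    - [[0,0,0],[0,0,0],-0.2]
    - [[0,0,0],[0,0,0],0]
    - [[0,0,0],[0,0,0],0]
    - [[0,0,0],[0,0,0],0]
    - [[0,0,-10],[0,0,0],0]
    - [[0,0,-40],[0,0,0],0]
    - [[0,0,-90],[0,0,0],0]
    - [[0,0,-130],[0,0,0],0]
    - [[-60,0,-130],[0,0,0],0]
    - [[-120,0,-130],[0,0,0],0]
    - [[-180,0,-130],[0,0,0],0]
    - [[-180,0,-130],[0,0,0],0]
    - [[-180,0,-130],[0,0,0],0]

```text
time: 22.45
tool_pos: [0.3873, 0.0438, 0.2691]
ee_rot: [3.14, -0.008, 0.337]
wrist_force: [0.4, 0.7, 0.3]
width: 0.047
```

Run:
```python
from h import *
o,w=snap('wrist','w7.png');print(o['tool_pos'],o['wrist_force'],o['time'])
_,s=snap('scene','s5.png');np.save('o7.npy',o,allow_pickle=True)
h=np.hstack([cv2.resize(x,(400,300),interpolation=2) for x in(s[140:350,90:370],w[0:330,60:500])])[:,:,::-1];cv2.imwrite('pics/fin.png',h)
b=cv2.cvtColor(w,cv2.COLOR_RGB2HSV);m=cv2.inRange(b,np.array([0,120,60]),np.array([10,255,255]))|cv2.inRange(b,np.array([172,120,60]),np.array([180,255,255]))
for c in cv2.findContours(m,0,1)[0]:
    if cv2.contourArea(c)>60:
        (u,v),r=cv2.minEnclosingCircle(c);print((u,v),r,onz('wrist',(u,v),.165,o)*1000)
```

```text
[0.38729071 0.04384464 0.26913324] [0.43006182 0.65540445 0.34655344] 22.45
(455.05828857421875, 304.3527526855469) 25.812400817871094 [ 344.38739409 -191.56025054  165.        ]
(405.5, 292.5) 20.651975631713867 [ 342.80084814 -118.0477548   165.        ]
(273.5, 251.0) 28.32411766052246 [345.26638821  32.55197429 165.        ]
(216.0, 235.0) 26.305992126464844 [342.52350593  89.19259231 165.        ]
(176.5, 221.5) 7.905794143676758 [342.49089493 129.4137582  165.        ]
(219.92857360839844, 184.2142791748047) 6.32868766784668 [390.79483377  99.43576229 165.        ]
(82.0, 185.5) 89.7567138671875 [343.90902721 238.13135587 165.        ]
(52.0, 64.5) 63.884761810302734 [454.78927469 309.64994323 165.        ]
(277.0, 8.5) 13.086352348327637 [556.71620757 102.82717936 165.        ]
```

View pics/fin.png

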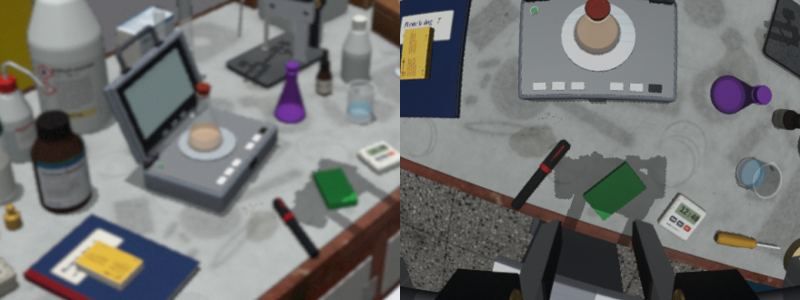

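The flask stands upright on the pan with its stopper at (557,103), against (557,102) for the pan centre. The carton is on the notebook, the lid is up and the arm is clear.

```bash
python3 -c "
from h import *
print(order.close_job())"
```

```text
the job is handed in; nothing more can be done
None
```

The job is done and handed in at about 22.5 s; `close_job` reports no verdict, so what follows is from my own checks.

- **Carton:** it lies flat on the notebook, about 3 mm from the cover's centre, aligned with it and released.
- **Lid:** raised by its handle and let go. The gripper position gave about 110° before release and two camera views gave about 111° after. A single wrist-view pixel read a little higher, at about 113°, still inside the 6° tolerance. I did not measure the angle again after placing the flask; it only looked unchanged in the last picture.
- **Flask:** set on the pan with about 4 N of contact force. It stands upright, with the stopper about 1 mm from the measured pan centre. An estimate of the pan from the scene camera alone disagreed by about 7 mm, also inside the 20 mm tolerance.
- **Other vessels:** nothing looked shifted in the views I took, but I did not re-measure their positions. The plastic bottle, dropper bottle and beaker show standing in the last picture; the cylinder was last seen just before the flask was picked up.
- **Arm:** it ended clear of everything, with the wrist force near zero.

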